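Clear the mitre box into the scrap bin

ROBOT

A 6-joint arm with a two-finger parallel gripper is mounted at the origin on a cart in front of the work surface, level with it; the furniture and walls round the work are solid. World frame = base frame: x ahead of the robot, y to its left, z up, the work surface at z = 0. Lengths are in m, angles in rad, forces in N, time in s.
With the tool pointing down it reaches from about 0.275 to 0.975 m from the base axis. Payload 8.4 kg.
Tool frame: the origin (TCP) lies at the very end of the fingers, on their centre line; the grasp point (between the pads) lies 19 mm behind it; z points along the fingers, y is the line along which they close (so a half turn about z gives the same grasp; the last joint's range is limited). The gripper opens to 92 mm and grips with 3 to 60 N. Pads are 20 mm wide; open, the fingers measure 128 mm over their backs; the gripper's body (75 mm by 189 mm) begins 69 mm behind the grasp point.
Start: joints at [-1.269, 0.353, 1.633, -0, 1.155, -0.002], TCP at [0.187, -0.596, 0.215] pointing down, gripper open.
Joint ranges: [-2.63, 2.63], [-0.92, 2.1], [0.06, 2.66], [-1.3, 4.44], [0, 2.69], [-3.02, 3.02]. Speed limits (rad/s): [2.22, 2.22, 2.79, 3.14, 3.14, 3.14].

INTERFACE

Orientations are given as a rotation vector (axis times angle).
In Python, from rig import telemetry, viewer, sign_off gives the robot as it stands. The module is installed in compiled form; this text tells all that it offers.
- The arm moves only by the tool move_arm, never from a script. Its argument "series" is a list of rows, each a list of 3 entries, a list of its own where there are three numbers: the shift along the tool's x, y, z in cm, then the turn, a rotation vector about the tool's x, y, z in rad, then the closure, from 0 (fully open) to 1 (shut). In form: [[[x, y, z], [wx, wy, wz], grip], ...]. A call has 1 to 20 rows; each row shifts and turns the commanded pose from where the row before left it, along the tool's axes as they then stand; what a row does not reach is not made up. A row lasts 1/8 s, in which the tool goes at most 62.5 mm and 10.7 degrees, less where a joint would pass 70% of its speed; a pose out of reach is approached as far as the arm can. A call is refused whole if a number of a shift passes 6.25 or a number of a turn 0.188, either way. A call with a gripper value outside its range is refused whole. The fingers move at their own pace and stop on an object; "grip_force" is the grip in N (left out, the last holds). Time passes only in rows, so rows that do not move let the fingers close. It gives the time, the measured TCP pose, the force, the opening and the grip force at its end, in the units of the state.
- telemetry.state(): the state, without advancing time (a new reading comes with each control period).
- viewer.read_camera(name): name is "side" or "top" or "wrist"; returns a dict with "image" (480x640x3 uint8, red, green, blue), "fx", "fy", "cx", "cy" (pixels), "world_to_cam" (4x4, takes a point from world to camera coordinates); the wrist camera has in their place "mount" (4x4, takes a point from camera to tool coordinates, whose origin is the TCP and whose axes are the flange's). Camera axes: x right, y up, looking along -z (the intrinsics and any distortion apply to the point x, -y, -z); pixel columns grow to the right and rows downward; lengths in m; the calibration is good to about 2 mm. A picture is of the moment at which its call begins: read the wrist's pose just before it. There is no depth.
- sign_off(): hands the job in; it is judged then, once.
The state is a dict: "clock": time; "joint_pos": joint angles; "qvel": joint speeds; "effort": joint torques, N m; "position": TCP position; "orientation": TCP orientation; "wrist_force": force on the tool from outside, world axes, zero at the start; "wrist_torque": the same for the moment, N m; "gripper_width": finger opening in m; "grip_force": force on a finger pad.
Only numpy, scipy, OpenCV 4.12 (cv2) and the standard library are available. Lean on these libraries where they do the work, as an engineer would, in place of code of your own. Each camera call takes 0.05 s, during which the arm holds its last target. There are 200 camera calls.

TASK

The two offcuts left in the mitre box have to go: flip the length stop up and over to the back, out of the way, push both offcuts along the channel and out of its open end so that they drop into the scrap bin underneath, and then flip the stop back down across the box, ready for the next cut.

Things in the scene. Friction and masses are not known exactly. Their poses are not given: they have to be found in the camera images.
- mitre_box: wooden mitre box, fixed on a stand. Origin on the worktop under the channel's middle; x across it (away from the robot), y along it, z up. Channel from y = -90 mm (open outfeed end, over the scrap bin) to +90 (open infeed end); floor 115 mm above the worktop, 54 mm wide inside; two fences 12 mm thick, tops at 155 mm. Base board 100 mm wide, as long as the channel
- stop (a joint): hinge of the steel length stop: a flat bar 26 mm wide across both fences near the outfeed end, with a tongue 5 mm thick hanging 31 mm below the hinge axis into the channel, which keeps wood in. 0 = down across the channel; grows as the bar swings up and over to the back (box +x), to 2.7, where it rests; past upright (1.6) its weight carries it over, before that it falls shut
- stop_hinge (a point): centre of the stop's hinge, on top of the back (+x) fence, 76 mm towards the outfeed end and 36 mm behind the channel's middle, 164 mm above the worktop; its axis runs along the box's y
- stop_grip (a point): centre of the stop's black grip, a bar 18 mm in diameter and 36 mm long parallel to the box's y, 104 mm from the hinge axis; with the stop down it lies 29 mm in front of the front fence
- offcut_a: square-ended wooden offcut, 38 x 60 x 38 mm, lying lengthwise in the channel (either next to the stop or behind the other offcut). Origin at its centre, y along its length
- offcut_b: wooden offcut with one end sawn at 45 degrees, 38 x 66 x 38 mm (66 mm long on its -x side, 28 mm on its +x side; the slanted end is at -y). Origin at the centre of those outside sizes, y along its length
- scrap_bin: loose grey open sheet-steel bin, 140 mm (x) x 150 mm (y), 88 mm high, walls and floor 3 mm, 0.9 kg, pushed some 50 mm under the outfeed end of the mitre box. Origin at the centre of its underside

How it is judged:
On the way, in this order (a step that is already met when the one before it is completed fails the run):
1. the stop is swung up clear of the channel, past upright (joint above 1.6), while both offcuts are still in the box (value of joint stop above 1.6 rad and height (world z) of each of offcut_a, offcut_b above 0.12 m), for 0.1 s.
2. both offcuts lie in the scrap bin (x of offcut_a in the frame of scrap_bin between -0.07 and 0.07 m and y of offcut_a in the frame of scrap_bin between -0.075 and 0.075 m and z of each of offcut_a, offcut_b in the frame of scrap_bin below 0.085 m and x of offcut_b in the frame of scrap_bin between -0.07 and 0.07 m and y of offcut_b in the frame of scrap_bin between -0.075 and 0.075 m), for 0.2 s.
At the end, for the whole second after the job is handed in: The stop is back down across the box (joint below 0.1 rad); the centres of both offcuts are inside the scrap bin's walls and below its rim (less than 85 mm above its underside), at rest; the bin stands upright on the worktop (all of step 2 and value of joint stop below 0.1 rad and angle between scrap_bin's own z axis and vertical below 0.1 rad and height (world z) of scrap_bin above -0.01 m and linear speed of each of offcut_a, offcut_b below 0.05 m/s); the robot touches nothing.
It also fails if it takes over 70 s, if anything falls off the work surface, if the arm or the gripper's body presses on something with over 40 N, if the wrist force passes 120 N, or if a joint passes its speed limit or range.

## Working session

There is one attempt and no reset: what is moved stays moved. The work goes in short steps, Python scripts to look and compute and a tool call to move; the robot and the scene stay as the last step left them, time stands still between calls to the robot, and variables do not carry over. Pictures are saved under pics/ and viewed, at most 10 in all, crops included, and the job is handed in when it is done.

Besides the shell and the picture viewer there is one more tool, called after ">>>" as name(argument=value, ...), one argument or row to a line, values as JSON. move_arm: Moves the arm, as the interface text tells. Its arguments: {"type":"object","properties":{"series":{"type":"array","items":{"type":"array"}},"grip_force":{"type":"number"}},"required":["series"]}

```bash
mkdir -p pics; python3 - <<'E'
from rig import telemetry, viewer
import cv2,numpy as np,json
print(telemetry.state())
for n in("side","top"):
    d=viewer.read_camera(n); cv2.imwrite(f"pics/{n}0.png",d["image"][:,:,::-1])
    print(n,{k:(np.round(v,4).tolist() if k!="image" else 0) for k,v in d.items()})
E
```

```text
{'clock': 0.0, 'joint_pos': array([-1.26939697e+00,  3.53644438e-01,  1.63415071e+00,  6.48365784e-06,
        1.15516788e+00, -2.41104946e-03]), 'qvel': array([ 0.00303983,  0.00041972, -0.00091579,  0.00062111, -0.00016138,
        0.00040526]), 'effort': array([-1.43810566e-04, -5.93841505e+01, -3.34215260e+01,  6.97495323e-02,
        2.35172507e-02, -1.24423773e-04]), 'position': array([ 0.18682162, -0.59590334,  0.21385891]), 'orientation': array([-3.10407612e+00, -4.75181784e-01,  3.11257494e-04]), 'wrist_force': array([-0.23629428, -0.65451517, -0.13164059]), 'wrist_torque': array([-0.00119013, -0.01102853, -0.01672117]), 'grip_force': 0.0, 'gripper_width': 0.09172611919443309}
side {'image': 0, 'fx': 613.125, 'fy': 613.125, 'cx': 320.2644, 'cy': 241.3556, 'world_to_cam': [[0.9975, -0.0684, -0.0189, -0.5048], [0.0568, 0.6103, 0.7901, -0.0891], [-0.0425, -0.7892, 0.6127, -0.9673], [0.0, 0.0, 0.0, 1.0]]}
top {'image': 0, 'fx': 507.4482, 'fy': 507.4482, 'cx': 319.5617, 'cy': 233.7777, 'world_to_cam': [[0.0403, -0.9992, -0.0031, -0.0829], [0.9754, 0.0386, 0.2172, -0.5257], [-0.2169, -0.0118, 0.9761, -0.8729], [0.0, 0.0, 0.0, 1.0]]}
```

View pics/side0.png

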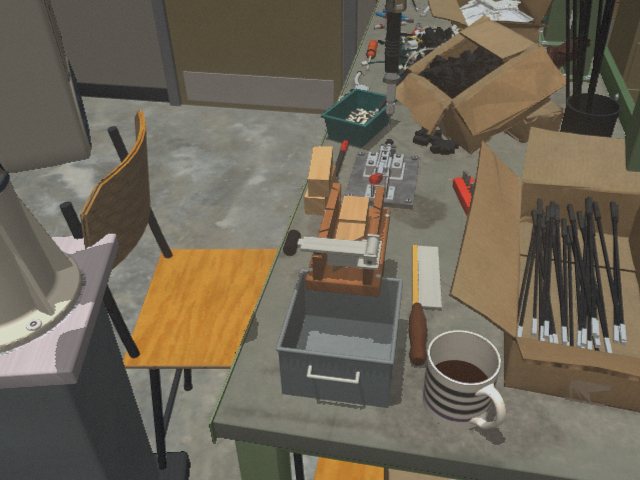

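View pics/top0.png

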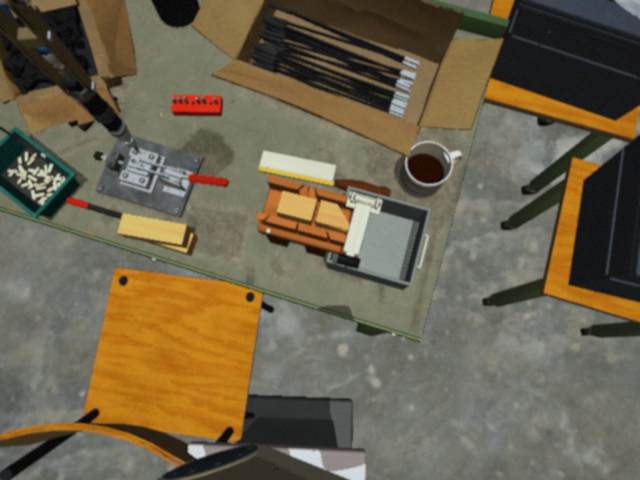

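```bash
python3 - <<'E'
import cv2
s=cv2.imread("pics/side0.png")[170:310,270:410]; t=cv2.imread("pics/top0.png")[165:295,245:445]
cv2.imwrite("pics/s1.png",cv2.resize(s,None,fx=4,fy=4,interpolation=2))
cv2.imwrite("pics/t1.png",cv2.resize(t,None,fx=4,fy=4,interpolation=2))
E
```

```text
(no output)
```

View pics/s1.png

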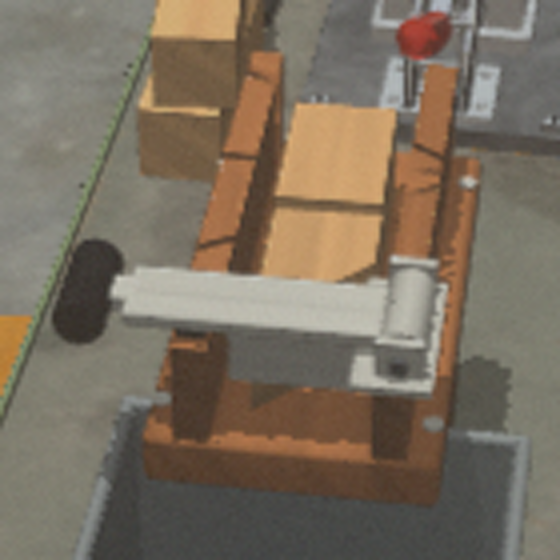

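View pics/t1.png

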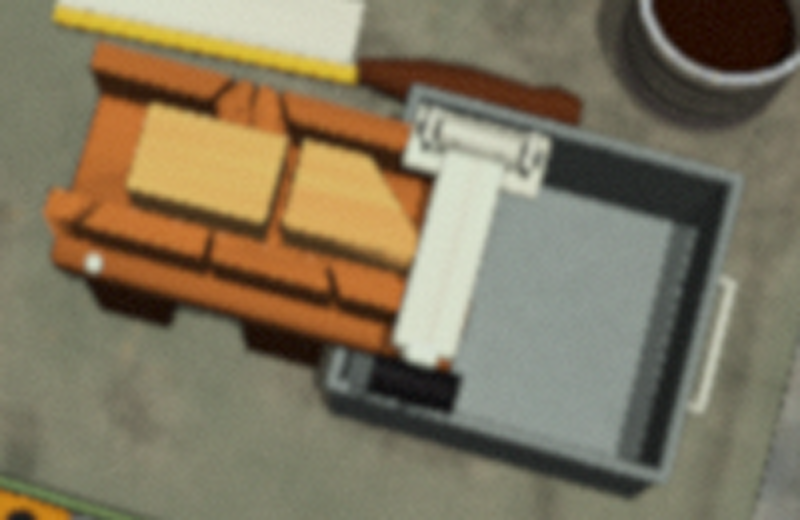

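```bash
cat > h.py <<'E'
import numpy as np
from scipy.optimize import least_squares
from scipy.spatial.transform import Rotation as R
C={"side":(613.125,320.2644,241.3556,np.array([[0.9975,-0.0684,-0.0189,-0.5048],[0.0568,0.6103,0.7901,-0.0891],[-0.0425,-0.7892,0.6127,-0.9673]])),
"top":(507.4482,319.5617,233.7777,np.array([[0.0403,-0.9992,-0.0031,-0.0829],[0.9754,0.0386,0.2172,-0.5257],[-0.2169,-0.0118,0.9761,-0.8729]]))}
OFF={"side":(270,170),"top":(245,165)}
def proj(n,p):
    f,cx,cy,M=C[n]; q=M[:,:3]@p+M[:,3]; return np.array([cx-f*q[0]/q[2],cy+f*q[1]/q[2]])
def w(P,b): c,s=np.cos(P[2]),np.sin(P[2]); return np.array([P[0]+c*b[0]-s*b[1],P[1]+s*b[0]+c*b[1],b[2]])
def fit(obs,x0):
    r=lambda P:np.concatenate([proj(n,w(P,np.array(b)/1000))-(np.array(z)/4+OFF[n]) for n,z,b in obs])
    s=least_squares(r,x0,loss="soft_l1"); return s.x,s.fun.reshape(-1,2).round(1)
E
python3 - <<'E'
from h import *
box=[("side",(88,290),(-68,-76,164)),("side",(145,435),(-50,-90,115)),("side",(440,460),(50,-90,115)),
("side",(250,55),(-39,90,155)),("side",(283,55),(-27,90,155)),("side",(428,67),(27,90,155)),("side",(458,67),(39,90,155)),
("top",(97,45),(39,90,155)),("top",(415,383),(-68,-76,164))]
P,r=fit(box,[.5,-.2,0]);print("box",P.round(4),r.tolist())
bn,r=fit([("top",(412,87),(70,75,88)),("top",(740,177),(70,-75,88)),("top",(662,478),(-70,-75,88)),("top",(328,380),(-70,75,88))],[.5,-.4,0]);print("bin",bn.round(4),r.tolist())
a,r=fit([("top",(150,103),(19,30,153)),("top",(288,140),(19,-30,153)),("top",(268,226),(-19,-30,153)),("top",(129,190),(-19,30,153)),],[.5,-.2,0]);print("a",a.round(4),r.tolist())
b,r=fit([("top",(302,138),(19,33,153)),("top",(375,155),(19,5,153)),("top",(418,265),(-19,-33,153)),("top",(283,225),(-19,33,153)),],[.5,-.2,0]);print("b",b.round(4),r.tolist())
c,s=np.cos(P[2]),np.sin(P[2])
for q in(bn,a,b): d=q-P; print((c*d[0]+s*d[1]).round(4),(-s*d[0]+c*d[1]).round(4),d[2].round(3))
for n,p in(("hinge",(.036,-.076,.164)),("grip",(-.068,-.076,.164)),("infeed",(0,.09,.134)),("upgrip",(.036,-.076,.268)),("back",(.036+.104*.904,-.076,.164+.104*.427))): print(n,w(P,np.array(p)).round(4))
E
```

```text
box [ 0.5481 -0.0538 -0.2318] [[-0.1, 0.1], [-1.4, 0.5], [0.1, 1.4], [0.2, -1.6], [-0.2, -1.0], [-0.7, -1.4], [-0.2, -0.8], [0.5, -2.4], [0.4, -1.1]]
bin [ 0.5247 -0.1671 -0.2449] [[0.7, 0.1], [-0.6, 0.1], [-0.2, -0.3], [0.2, 0.2]]
a [ 0.5529 -0.0239 -0.2114] [[0.3, 0.5], [0.5, -0.2], [-0.2, -0.3], [-0.5, 0.0]]
b [ 0.5397 -0.0908 -0.2388] [[0.6, -0.0], [-1.4, 0.2], [3.9, 0.2], [-0.9, -0.5]]
0.0032 -0.1157 -0.013
-0.0022 0.0302 0.02
0.0003 -0.0379 -0.007
hinge [ 0.5657 -0.1361  0.164 ]
grip [ 0.4645 -0.1122  0.164 ]
infeed [0.5688 0.0338 0.134 ]
upgrip [ 0.5657 -0.1361  0.268 ]
back [ 0.6572 -0.1577  0.2084]
```

>>> move_arm(
  series=[
    [[0, 0, -2.2], [0, 0, 0.09], 0],
    [[0, 0, -2.2], [0, 0, 0.09], 0],
    [[0, 0, -2.2], [0, 0, 0.09], 0],
    [[0, 0, -2.2], [0, 0, 0.09], 0],
    [[0, 0, -2.2], [0, 0, 0.09], 0],
    [[0, 0, -2.2], [0, 0, 0.09], 0],
    [[1.1, -3.8, 0], [0, 0, 0], 0],
    [[1.1, -3.8, 0], [0, 0, 0], 0],
    [[1.1, -3.8, 0], [0, 0, 0], 0],
    [[1.1, -3.8, 0], [0, 0, 0], 0],
    [[1.1, -3.8, 0], [0, 0, 0], 0],
    [[1.1, -3.8, 0], [0, 0, 0], 0],
    [[1.1, -3.8, 0], [0, 0, 0], 0],
    [[1.1, -3.8, 0], [0, 0, 0], 0],
    [[1.1, -3.8, 0], [0, 0, 0], 0],
    [[1.1, -3.8, 0], [0, 0, 0], 0],
    [[1.1, -3.8, 0], [0, 0, 0], 0],
    [[1.1, -3.8, 0], [0, 0, 0], 0],
    [[1.1, -3.8, 0], [0, 0, 0], 0],
    [[1.1, -3.8, 0], [0, 0, 0], 0],
  ],
)

```text
clock: 2.6
position: [0.4615, -0.1139, 0.3464]
orientation: [3.12, -0.37, -0.001]
wrist_force: [-0.3, -1.0, 0.7]
gripper_width: 0.0923
grip_force: 0.0
```

```bash
cat >> h.py <<'E'
def wcam(tag):
    from rig import telemetry, viewer
    import cv2,pickle
    s=telemetry.state(); d=viewer.read_camera("wrist"); cv2.imwrite(f"pics/{tag}.png",d["image"][:,:,::-1])
    T=np.eye(4);T[:3,:3]=R.from_rotvec(s["orientation"]).as_matrix();T[:3,3]=s["position"]
    pickle.dump((T@d["mount"],d["fx"],d["cx"],d["cy"],T),open(f"pics/{tag}.pkl","wb")); return s,d
def ray(tag,uv,z):
    import pickle
    M,f,cx,cy,T=pickle.load(open(f"pics/{tag}.pkl","rb"))
    v=M[:3,:3]@np.array([(uv[0]-cx)/f,-(uv[1]-cy)/f,-1]); o=M[:3,3]; return o+v*(z-o[2])/v[2]
def tobox(P,p): c,s=np.cos(P[2]),np.sin(P[2]); d=p[:2]-P[:2]; return np.array([c*d[0]+s*d[1],-s*d[0]+c*d[1]])
E
python3 - <<'E'
from h import *
s,d=wcam("w1"); print(s["clock"],s["position"],s["orientation"],d["mount"].round(3).tolist(),{k:v for k,v in d.items() if k not in("image","mount")})
print(R.from_rotvec(s["orientation"]).as_matrix().round(3))
E
```

```text
2.6 [ 0.46147683 -0.11392384  0.34638406] [ 3.11970541e+00 -3.70026282e-01 -5.47405228e-04] [[0.0, 0.968, 0.25, 0.071], [1.0, -0.0, -0.0, -0.001], [-0.0, 0.25, -0.968, -0.17], [0.0, 0.0, 0.0, 1.0]] {'fx': 368.9877248862065, 'fy': 368.9877248862065, 'cx': 322.1851921818665, 'cy': 238.0988656880269}
[[ 0.972 -0.234 -0.   ]
 [-0.234 -0.972  0.   ]
 [-0.     0.    -1.   ]]
```

View pics/w1.png

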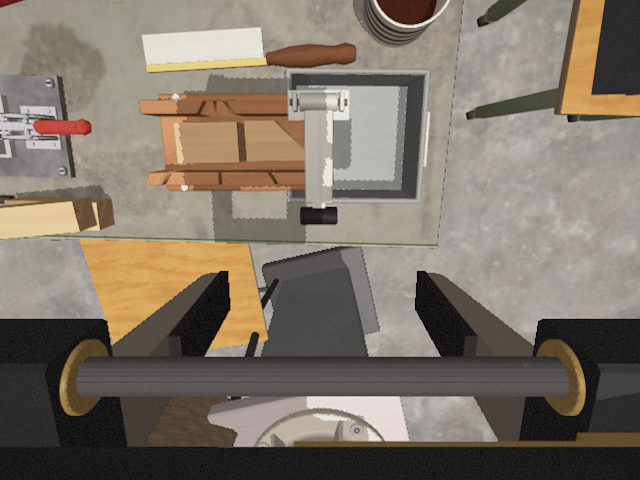

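```bash
python3 - <<'E'
from h import *
P=[.5481,-.0538,-.2318]
for n,uv,z in(("grip",(319,216),.164),("gripL",(301,216),.164),("gripR",(337,216),.164),("hinge",(320,100),.166),("ffence out infeed",(150,184),.155),("bfence out infeed",(141,101),.155),("bin TL",(288,71),.088),("bin TR",(429,71),.088),("bin BR",(420,201),.088),("A rear f",(182,163),.153),("A rear b",(175,122),.153),("A/B",(241,163),.153),("bfence out near stop",(288,95),.155)):
    p=ray("w1",uv,z); print(n,p.round(4),tobox(P,p).round(4))
E
```

```text
grip [ 0.4645 -0.1108  0.164 ] [-0.0683 -0.0747]
gripL [ 0.4686 -0.0938  0.164 ] [-0.0682 -0.0572]
gripR [ 0.4604 -0.1278  0.164 ] [-0.0683 -0.0922]
hinge [ 0.5672 -0.1367  0.166 ] [ 0.0377 -0.0762]
ffence out infeed [0.5321 0.0423 0.155 ] [-0.0376  0.0899]
bfence out infeed [0.6061 0.0239 0.155 ] [0.0386 0.089 ]
bin TL [ 0.6118 -0.1117  0.088 ] [ 0.0753 -0.0417]
bin TR [ 0.5765 -0.2589  0.088 ] [ 0.0747 -0.1931]
bin BR [ 0.4399 -0.2257  0.088 ] [-0.0658 -0.1922]
A rear f [0.544  0.0062 0.153 ] [-0.0178  0.0575]
A rear b [5.815e-01 3.000e-04 1.530e-01] [0.0201 0.0603]
A/B [ 0.5307 -0.0492  0.153 ] [-0.018   0.0005]
bfence out near stop [ 0.5794 -0.1093  0.155 ] [ 0.0433 -0.0468]
```

>>> move_arm(
  series=[
    [[0.25, -0.3, 0], [0, 0, 0], 0],
    [[0, 0, 2.5], [0, 0, 0], 0],
    [[0, 0, 2.5], [0, 0, 0], 0],
    [[0, 0, 2.5], [0, 0, 0], 0],
    [[0, 0, 2.5], [0, 0, 0], 0],
    [[0, 0, 2.5], [0, 0, 0], 0],
    [[0, 0, 2.5], [0, 0, 0], 0],
    [[0, 0, 2], [0, 0, 0], 0],
    [[0, 0, 2], [0, 0, 0], 0],
    [[0, 0, 1.2], [0, 0, 0], 0],
    [[0, 0, 0], [0, 0, 0], 1],
    [[0, 0, 0], [0, 0, 0], 1],
    [[0, 0, 0], [0, 0, 0], 1],
    [[0, 0, 0], [0, 0, 0], 1],
    [[0, 0, 0], [0, 0, 0], 1],
    [[0, 0, 0], [0, 0, 0], 1],
  ],
  grip_force=25,
)

```text
clock: 4.65
position: [0.4648, -0.1111, 0.1447]
orientation: [-3.116, 0.372, -0.001]
wrist_force: [1.6, 7.7, 0.7]
gripper_width: 0.0358
grip_force: 25.0
```

>>> move_arm(
  series=[
    [[0.12, 0, -1.55], [0, 0, 0], 1],
    [[0.35, 0, -1.52], [0, 0, 0], 1],
    [[0.57, 0, -1.45], [0, 0, 0], 1],
    [[0.78, 0, -1.35], [0, 0, 0], 1],
    [[0.97, 0, -1.22], [0, 0, 0], 1],
    [[1.15, 0, -1.06], [0, 0, 0], 1],
    [[1.29, 0, -0.87], [0, 0, 0], 1],
  ],
)

```text
clock: 5.52
position: [0.5146, -0.1231, 0.2346]
orientation: [-3.116, 0.37, 0.004]
wrist_force: [1.9, 8.0, -3.7]
gripper_width: 0.0361
grip_force: 25.0
```

>>> move_arm(
  series=[
    [[1.41, 0, -0.67], [0, 0, 0], 1],
    [[1.49, 0, -0.45], [0, 0, 0], 1],
    [[1.54, 0, -0.23], [0, 0, 0], 1],
    [[1.56, 0, 0.01], [0, 0, 0], 1],
    [[1.54, 0, 0.24], [0, 0, 0], 1],
    [[1.49, 0, 0.47], [0, 0, 0], 1],
    [[1.4, 0, 0.68], [0, 0, 0], 1],
    [[1.28, 0, 0.89], [0, 0, 0], 1],
    [[1.14, 0, 1.07], [0, 0, 0], 1],
    [[0.96, 0, 1.23], [0, 0, 0], 1],
    [[0.54, 0, 0.89], [0, 0, 0], 1],
    [[0, 0, 0], [0, 0, 0], 1],
  ],
)

```text
clock: 7.02
position: [0.6576, -0.1572, 0.194]
orientation: [-3.117, 0.37, -0.008]
wrist_force: [6.6, 6.5, 1.9]
gripper_width: 0.0355
grip_force: 25.0
```

>>> move_arm(
  series=[
    [[0, 0, 0], [0, 0, 0], 0.3],
    [[0, 0, 0], [0, 0, 0], 0],
    [[0, 0, 0], [0, 0, 0], 0],
    [[0, 0, 0], [0, 0, 0], 0],
    [[0, 0, -1.5], [0, 0, 0], 0],
    [[0, 0, -3], [0, 0, 0], 0],
    [[0, 0, -3], [0, 0, 0], 0],
    [[0, 0, -3], [0, 0, 0], 1],
    [[0, 0, -2], [0, 0, 0], 1],
    [[-2.2, -3, 0], [0, 0, 0], 1],
    [[-2.2, -3, 0], [0, 0, 0], 1],
    [[-2.2, -3, 0], [0, 0, 0], 1],
    [[-2.2, -3, 0], [0, 0, 0], 1],
    [[-2.2, -3, 0], [0, 0, 0], 1],
    [[-2.2, -3.3, 0], [0, 0, 0], 1],
  ],
)

```text
clock: 8.9
position: [0.5688, 0.051, 0.3198]
orientation: [-3.119, 0.371, -0.002]
wrist_force: [1.2, 0.6, -0.2]
gripper_width: 0.0138
grip_force: 0.0
```

```bash
python3 - <<'E'
from h import *
P=[.5481,-.0538,-.2318]
# red handle end: side (376,177), top (227,182)
s=least_squares(lambda p:np.r_[proj("side",p)-(376,179),proj("top",p)-(225,182)],[.6,.1,.1]);print(s.x.round(3),s.fun.round(1),tobox(P,s.x).round(3))
s=least_squares(lambda p:np.r_[proj("side",p)-(308,196),proj("top",p)-(190,236)],[.5,.1,.1]);print("blk",s.x.round(3),s.fun.round(1),tobox(P,s.x).round(3))
from rig import telemetry
t=telemetry.state();print(t["position"],tobox(P,t["position"]),t["gripper_width"])
s,d=wcam("w2")
E
```

```text
[0.605 0.108 0.115] [-1.3  0.5 -0.  -1.5] [0.019 0.17 ]
blk [0.507 0.177 0.046] [ 5.3 -1.6  0.4  5.7] [-0.093  0.215]
[0.56877168 0.05104198 0.31981321] [-0.00396652  0.10678682] 0.013847053678631396
```

View pics/w2.png

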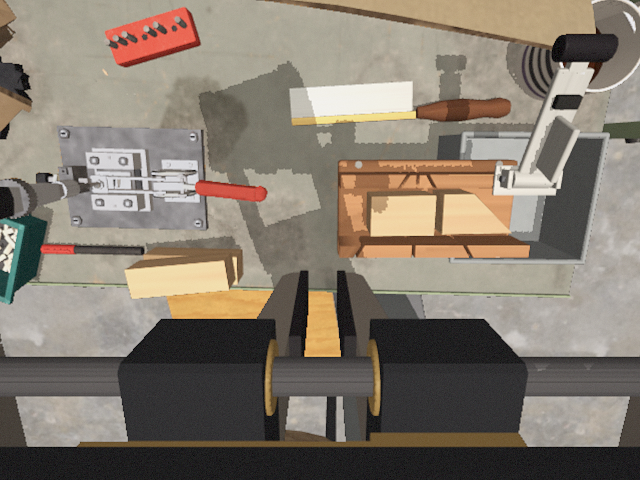

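>>> move_arm(
  series=[
    [[0, 0, 3], [0, 0, 0], 1],
    [[0, 0, 3], [0, 0, 0], 1],
    [[0, 0, 3], [0, 0, 0], 1],
    [[0, 0, 3], [0, 0, 0], 1],
    [[0, 0, 3], [0, 0, 0], 1],
    [[0, 0, 2.5], [0, 0, 0], 1],
    [[0, 0, 1.5], [0, 0, 0], 1],
    [[0, 1, 0], [0, 0, 0], 1],
    [[0, 1, 0], [0, 0, 0], 1],
    [[0, 1, 0], [0, 0, 0], 1],
    [[0, 1, 0], [0, 0, 0], 1],
    [[0, 1, 0], [0, 0, 0], 1],
  ],
)

```text
clock: 10.45
position: [0.5576, 0.0008, 0.129]
orientation: [-3.119, 0.371, -0.001]
wrist_force: [0.7, 1.9, 1.6]
gripper_width: 0.0002
grip_force: 0.8
```

>>> move_arm(
  series=[
    [[0, 1, 0], [0, 0, 0], 1],
    [[0, 1, 0], [0, 0, 0], 1],
    [[0, 1, 0], [0, 0, 0], 1],
    [[0, 1, 0], [0, 0, 0], 1],
    [[0, 1, 0], [0, 0, 0], 1],
    [[0, 1, 0], [0, 0, 0], 1],
    [[0, 1, 0], [0, 0, 0], 1],
    [[0, 0, 0], [0, 0, 0], 1],
    [[0, 0, 0], [0, 0, 0], 1],
  ],
)

```text
clock: 11.58
position: [0.5409, -0.0666, 0.1283]
orientation: [3.12, -0.37, -0.001]
wrist_force: [0.6, -0.5, -0.6]
gripper_width: 0.0004
grip_force: 0.0
```

```bash
python3 - <<'E'
from h import *
import cv2
from rig import viewer
s=cv2.resize(viewer.read_camera("side")["image"][150:410,250:430,::-1],None,fx=2.3,fy=2.3);t=cv2.resize(viewer.read_camera("top")["image"][150:300,240:440,::-1],None,fx=1.9,fy=1.9)
o=np.zeros((600,800,3),np.uint8);o[:s.shape[0],:s.shape[1]]=s;o[:t.shape[0],415:415+t.shape[1]]=t[:,:385];cv2.imwrite("pics/m1.png",o)
E
```

```text
(no output)
```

View pics/m1.png

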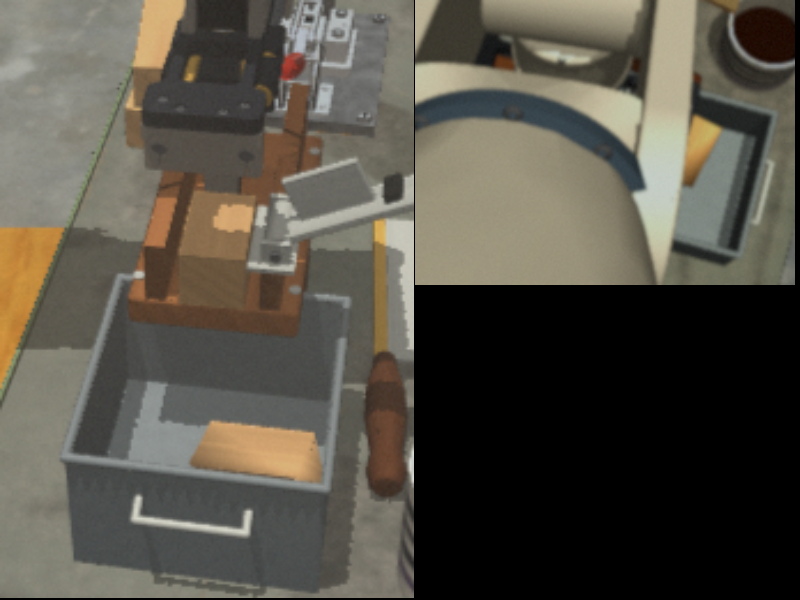

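>>> move_arm(
  series=[
    [[0, 1, 0], [0, 0, 0], 1],
    [[0, 1, 0], [0, 0, 0], 1],
    [[0, 1, 0], [0, 0, 0], 1],
    [[0, 1, 0], [0, 0, 0], 1],
    [[0, 1, 0], [0, 0, 0], 1],
    [[0, 1, 0], [0, 0, 0], 1],
    [[0, 1, 0], [0, 0, 0], 1],
    [[0, 0, 0], [0, 0, 0], 1],
    [[0, 0, 0], [0, 0, 0], 1],
    [[0, -2, -0.5], [0, 0, 0], 1],
    [[0, -3, -1.5], [0, 0, 0], 1],
    [[0, 0, -3], [0, 0, 0], 1],
    [[0, 0, -4], [0, 0, 0], 1],
    [[0, 0, -4], [0, 0, 0], 1],
    [[0, 0, -4], [0, 0, 0], 0],
    [[0, 0, -2], [0, 0, 0], 0],
    [[0, 0, 0], [0, 0, 0], 0],
  ],
)

```text
clock: 13.8
position: [0.5374, -0.0848, 0.3203]
orientation: [-3.12, 0.369, -0.005]
wrist_force: [-0.1, 0.3, -0.4]
gripper_width: 0.0286
grip_force: 0.0
```

```bash
python3 - <<'E'
from h import *
P=[.5481,-.0538,-.2318]
s,d=wcam("w3");print(s["clock"],s["position"],tobox(P,s["position"]))
E
```

```text
13.8 [ 0.53741198 -0.08478758  0.32028198] [-0.00328339 -0.03261415]
```

View pics/w3.png

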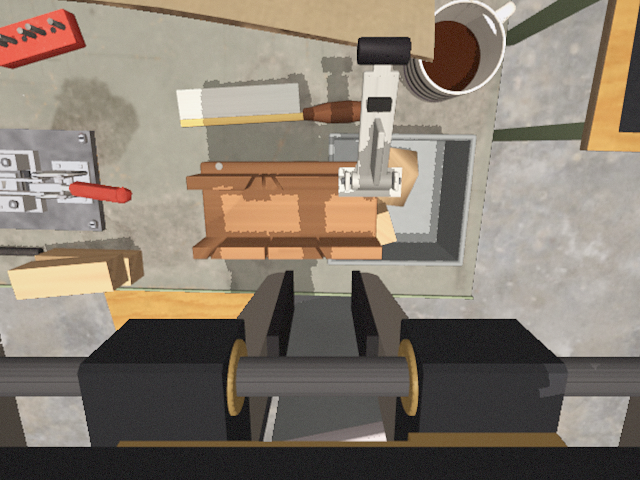

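>>> move_arm(
  series=[
    [[2.25, 0.7, 0], [0, 0, 0], 0],
    [[2.2, 0.7, 0], [0, 0, 0], 0],
    [[2.2, 0.7, 0], [0, 0, 0], 0],
    [[2.2, 0.7, 0], [0, 0, 0], 0],
    [[2.2, 0.7, 0], [0, 0, 0], 0],
    [[2.2, 0.8, 0], [0, 0, 0], 0],
    [[0.1, 0, 2.5], [0, 0, 0], 0],
    [[0, 0, 2.5], [0, 0, 0], 0],
    [[0, 0, 2.5], [0, 0, 0], 0],
    [[0, 0, 2.5], [0, 0, 0], 0],
    [[0, 0, 1.5], [0, 0, 0], 0],
    [[0, 0, 1.2], [0, 0, 0], 0],
    [[0, 0, 0], [0, 0, 0], 1],
    [[0, 0, 0], [0, 0, 0], 1],
    [[0, 0, 0], [0, 0, 0], 1],
    [[0, 0, 0], [0, 0, 0], 1],
    [[0, 0, 0], [0, 0, 0], 1],
    [[0, 0, 0], [0, 0, 0], 1],
  ],
  grip_force=25,
)

```text
clock: 16.1
position: [0.6567, -0.1569, 0.1916]
orientation: [-3.116, 0.371, -0.001]
wrist_force: [1.1, 4.5, 1.8]
gripper_width: 0.036
grip_force: 25.0
```

```bash
python3 - <<'E'
import cv2
from rig import viewer
cv2.imwrite("pics/m2.png",cv2.resize(viewer.read_camera("side")["image"][150:410,250:430,::-1],None,fx=2.3,fy=2.3))
E
```

```text
(no output)
```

View pics/m2.png

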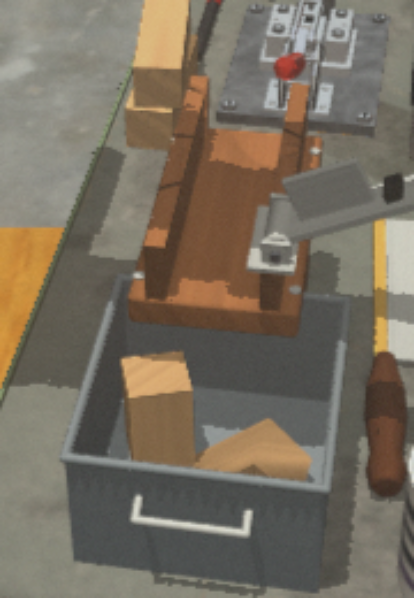

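>>> move_arm(
  series=[
    [[-0.5, 0, -1.1], [0, 0, 0], 1],
    [[-0.96, 0, -1.23], [0, 0, 0], 1],
    [[-1.14, 0, -1.07], [0, 0, 0], 1],
    [[-1.28, 0, -0.89], [0, 0, 0], 1],
    [[-1.4, 0, -0.68], [0, 0, 0], 1],
    [[-1.49, 0, -0.47], [0, 0, 0], 1],
    [[-1.54, 0, -0.24], [0, 0, 0], 1],
    [[-1.56, 0, -0.01], [0, 0, 0], 1],
    [[-1.54, 0, 0.23], [0, 0, 0], 1],
    [[-1.49, 0, 0.45], [0, 0, 0], 1],
    [[-1.41, 0, 0.67], [0, 0, 0], 1],
    [[-1.29, 0, 0.87], [0, 0, 0], 1],
    [[-1.15, 0, 1.06], [0, 0, 0], 1],
    [[-0.97, 0, 1.22], [0, 0, 0], 1],
    [[-0.78, 0, 1.35], [0, 0, 0], 1],
    [[-0.57, 0, 1.45], [0, 0, 0], 1],
    [[-0.35, 0, 1.52], [0, 0, 0], 1],
    [[-0.12, 0, 1.5], [0, 0, 0], 1],
    [[0, 0, 0], [0, 0, 0], 1],
  ],
)

```text
clock: 18.52
position: [0.4648, -0.1112, 0.1441]
orientation: [-3.116, 0.371, 0.005]
wrist_force: [-1.6, 11.6, 0.4]
gripper_width: 0.0358
grip_force: 25.0
```

Down again; release, rise and look.

>>> move_arm(
  series=[
    [[0, 0, 0], [0, 0, 0], 0.4],
    [[0, 0, 0], [0, 0, 0], 0],
    [[0, 0, 0], [0, 0, 0], 0],
    [[0, 0, 0], [0, 0, 0], 0],
    [[0, 0, 0], [0, 0, 0], 0],
    [[0, 0, -1.5], [0, 0, 0], 0],
    [[0, 0, -3], [0, 0, 0], 0],
    [[0, 0, -3], [0, 0, 0], 0],
    [[0, 0, -4], [0, 0, 0], 0],
    [[0, 0, -4], [0, 0, 0], 0],
    [[-2, 0, -2], [0, 0, 0], 0],
    [[0, 0, 0], [0, 0, 0], 0],
    [[0, 0, 0], [0, 0, 0], 0],
  ],
)

```text
clock: 20.15
position: [0.4468, -0.1086, 0.32]
orientation: [3.12, -0.37, 0.0]
wrist_force: [-0.6, -0.5, 0.2]
gripper_width: 0.0918
grip_force: 0.0
```

```bash
python3 - <<'E'
import cv2
from rig import viewer
cv2.imwrite("pics/m3.png",cv2.resize(viewer.read_camera("side")["image"][150:410,250:430,::-1],None,fx=2.3,fy=2.3))
E
```

```text
(no output)
```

View pics/m3.png

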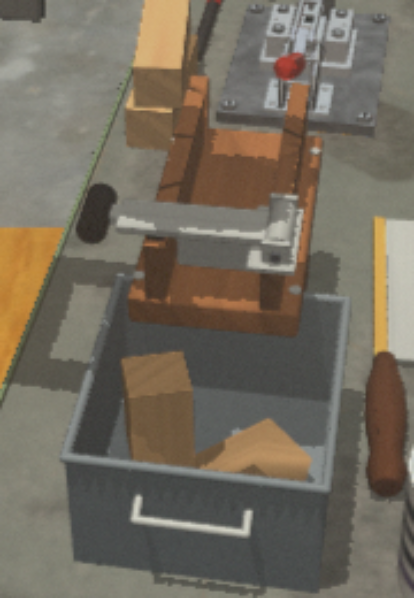

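The stop lies flat across the box, with its grip at (97,213) as at the start. Both offcuts are in the bin and the arm is clear.

```bash
python3 -c "
from rig import sign_off
print(sign_off())"
```

```text
the job is handed in; nothing more can be done
None
```

The job is handed in at about 20 s of the 70 s allowed: the last picture shows both offcuts in the scrap bin, the stop back down across the box and the arm clear, but the hand-in returned no verdict.

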